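# Turn the closet turntable until the glass jar is at the front

## Robot

A 6-joint arm with a two-finger parallel gripper is mounted at the origin on the work surface. World frame = base frame: x ahead of the robot, y to its left, z up, the work surface at z = 0. Lengths are in m, angles in rad, forces in N, time in s.
With the tool pointing down it reaches from about 0.35 to 0.975 m from the base axis. Payload 7.1 kg.
Tool frame: the origin (TCP) lies midway between the tips of the shut fingers; the grasp point (between the pads) lies 19 mm behind it (r.tcp_to_grasp is the distance from the TCP to the grasp point, in m); z points along the fingers, y is the direction in which the jaws open and shut (so a half turn about z gives the same grasp; the last joint's range is limited). The gripper opens to 88 mm and grips with 3 to 60 N. Pads are 20 mm wide; open, the fingers measure 115 mm over their backs; the gripper's body (75 mm by 178 mm) begins 61 mm behind the grasp point.
Start: joints at [-1.257, 0.423, 1.63, -0, 1.089, -0.019], TCP at [0.204, -0.591, 0.223] pointing down, gripper open.
Joint ranges: [-3, 3], [-0.9, 2.11], [0.09, 2.58], [-1.31, 4.45], [0.11, 2.69], [-2.54, 2.54]. Speed limits (rad/s): [2.39, 2.39, 3.01, 3.14, 3.14, 3.14].

## Interface

Orientations are given as [roll, pitch, yaw] about the fixed x, y, z axes, in that order (R = Rz(yaw) Ry(pitch) Rx(roll)).
In Python, from bench import r gives the robot as it stands.
- The arm moves only by the tool arm_command, never from a script. Its argument "motion" is a list of rows, each a list of 7 numbers: the closure, from 0 (fully open) to 1 (shut), then the shift along the tool's x, y, z in mm, then the turn, a rotation vector about the tool's x, y, z in degrees. In form: [[jaw, x, y, z, rx, ry, rz], ...]. A call has 1 to 5 rows; each row is the pose to reach, as a shift and turn from the pose measured when the call began, along the tool's axes at that moment; what a row does not reach only later rows make up. A row lasts 1/12 s, in which the tool goes at most 41.7 mm and 7.16 degrees, less where a joint would pass 70% of its speed; a pose out of reach is approached as far as the arm can. A call with a gripper value outside its range is refused whole. The fingers move at their own pace and stop on an object; "squeeze" is the grip in N (left out, the last holds). Time passes only in rows, so rows that repeat a pose let the fingers close. It gives the time, the measured TCP pose, the force and the opening at its end, in the units of the state.
- r.sense(): the state, without advancing time (a new reading comes with each control period).
- r.snapshot(name): name is "scene" or "top"; returns a dict with "img" (384x512x3 uint8, blue, green, red), "z_map" (384x512 float32, m along the optical axis (not along the pixel's ray), 0 where there is no reading), "fovy" (degrees; the focal length in pixels is half the picture's height over the tangent of half this angle, whatever the lens; pixels are square), "cx", "cy" (the principal point, pixels), "extrinsics" (4x4, takes a point from camera to world coordinates). Camera axes: x right, y up, looking along -z (the intrinsics and any distortion apply to the point x, -y, -z); pixel columns grow to the right and rows downward; lengths in m; the calibration is good to about 2 mm. A picture is of the moment at which its call begins.
- r.finish_job(): hands the job in, once; it reports no verdict.
The state is a dict: "time": time; "joint_pos": joint angles; "qvel": joint speeds; "joint_torque": joint torques, N m; "eef_pos": TCP position; "tcp_rot": TCP orientation; "wrist_force": force on the tool from outside, world axes, zero at the start; "ft_torque": the same for the moment, N m; "width": opening from 0.0 (shut) to 1.0 (fully open).
Only numpy, scipy, OpenCV 4.12 (cv2) and the standard library are available. Lean on these libraries where they do the work, as an engineer would, in place of code of your own. Each camera call takes 0.05 s, during which the arm holds its last target. There are 200 camera calls.

## Task

Turn the bamboo turntable by gently pushing its rim (the thumb tabs are there for that) with the fingertips until the round glass jar stands at the front, in line with the metal pointer that sticks out from under the turntable; then leave it at rest and draw clear. Do not grip or lift anything, and do not touch the jar, the ring holder or the watch box riding on the turntable: they must stay standing in it. Leave the shoe horn and the hanger hook where they lie.

Things in the scene. Friction and masses are not known exactly. Their poses are not given: they have to be found in the camera images.
- foot: Fixed grey foot under the tray, 140 mm across, 12 mm high. A flat steel pointer, 12 mm wide, 6 mm high, runs out from it over the shelf along the foot's own -x axis to a round head 24 mm across centred 175 mm from the axis: that direction is the front. Origin on the turning axis at the shelf's surface; z up.
- turntable: Bamboo tray 210 mm across, turns endlessly about vertical z. Origin on the axis at its underside, 12 mm above the shelf; floor 10 mm, lip top 20 mm above origin. Six thumb tabs on the rim at 30, 90, 150, 210, 270, 330 deg anticlockwise from its x axis: 14 mm wide, reaching 155 mm from the axis, 12 to 52 mm above the shelf. About 1 N at a tab turns it; stays where left, hardly coasts.
- jar: Round glass jar with white cotton balls inside and a steel screw-top lid, 60 mm across and 48 mm tall, standing loose on the tray about 55 mm from the axis. Origin at the centre of its underside.
- ring_holder: Grey silicone ring holder, a cone on a round base, 52 mm across and 48 mm tall, standing loose on the tray about 55 mm from the axis. Origin at the centre of its underside.
- watch_box: Dark wooden watch box, 46 x 46 mm and 40 mm tall, standing loose on the tray about 55 mm from the axis. Origin at the centre of its underside.
- shoe_horn: Bamboo shoe horn lying on the shelf beside the turntable, 191 mm long along its x, up to 36 mm wide, 6 mm thick. Origin at its underside, 108 mm from the narrow end.
- hanger_hook: Chrome hanger hook lying flat on the shelf on the turntable's other side, about 115 mm long along its x, 55 mm wide, at most 12 mm high. Origin at its underside, 63 mm from its straight end. Farther left, 0.45 m or more left of the robot's midline, stands a fixed white drawer unit 216 mm tall, not used.
There are look-alikes about, which are no part of the job. What is shaped like the jar but blue or green is not meant.

How it is judged:
By the outcome, as a careful person would: the job done as asked, in the order asked, and still so for the second after the job is handed in, with the robot touching nothing.
It also fails if it takes over 64 s, if anything falls off the work surface, if the arm or the gripper's body presses on something with over 40 N, if the wrist force passes 120 N, or if a joint passes its speed limit or range.

## Working session

There is one attempt and no reset: what is moved stays moved. The work goes in short steps, Python scripts to look and compute and a tool call to move; the robot and the scene stay as the last step left them, time stands still between calls to the robot, and variables do not carry over. Pictures are saved under pics/ and viewed, about 8 in all and at most 12, crops included, and the job is handed in when it is done.

Besides the shell and the picture viewer there is one more tool, called after "Request:" as name(argument=value, ...) on one line, values as JSON. arm_command: Moves the arm, as the interface text tells. Its arguments: {"type":"object","properties":{"motion":{"type":"array","items":{"type":"array","items":{"type":"number"}}},"squeeze":{"type":"number"}},"required":["motion"]}

```bash
mkdir -p pics; ls
python3 - <<'E'
from bench import r
import cv2,pickle,numpy as np
s=r.sense();print({k:np.round(s[k],3) for k in s})
for n in("scene","top"):
    d=r.snapshot(n);cv2.imwrite(f"pics/{n}0.png",d["img"]);pickle.dump(d,open(n+".pkl","wb"))
    print(n,d["fovy"],d["cx"],d["cy"],np.round(d["extrinsics"],3).tolist(),[k for k in d])
E
```

```text
pics
{'time': np.float64(0.0), 'joint_pos': array([-1.257,  0.424,  1.631,  0.   ,  1.089, -0.019]), 'qvel': array([-0.001,  0.002,  0.001,  0.001,  0.001, -0.   ]), 'joint_torque': array([ 0.0000e+00, -5.4463e+01, -2.7366e+01,  6.4000e-02,  2.3000e-02,
       -0.0000e+00]), 'eef_pos': array([ 0.204, -0.59 ,  0.222]), 'tcp_rot': array([-3.14 , -0.   ,  0.333]), 'wrist_force': array([-0.246, -0.479,  0.148]), 'ft_torque': array([-0.045,  0.035,  0.019]), 'width': np.float64(0.999)}
scene 56.13372521494377 257.32547531694354 191.5484553534211 [[0.268, -0.75, 0.605, 1.135], [0.963, 0.209, -0.168, -0.126], [-0.001, 0.627, 0.779, 0.801], [0.0, 0.0, 0.0, 1.0]] ['img', 'z_map', 'fovy', 'cx', 'cy', 'extrinsics']
top 47.421066954869545 256.4512677881961 199.09876882946082 [[-0.008, 0.993, -0.118, 0.423], [-1.0, -0.01, -0.011, 0.033], [-0.012, 0.118, 0.993, 1.046], [0.0, 0.0, 0.0, 1.0]] ['img', 'z_map', 'fovy', 'cx', 'cy', 'extrinsics']
```

View pics/top0.png

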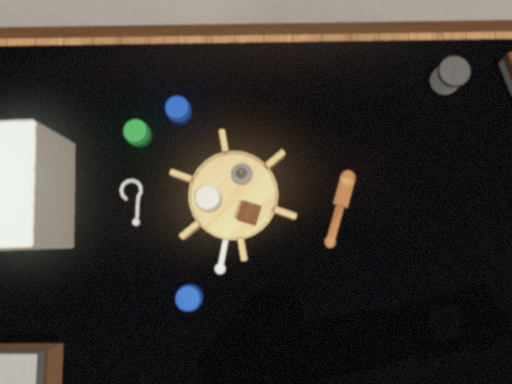

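View pics/scene0.png

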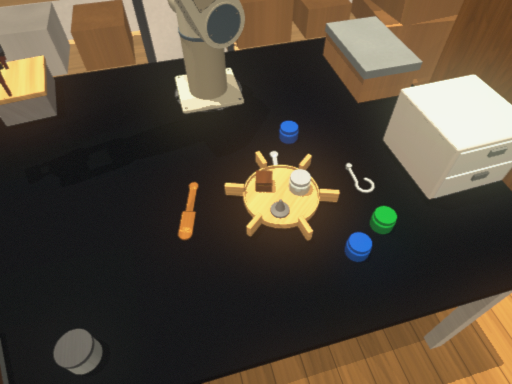

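The top view shows the turntable at about (234,196). The white jar is at (208,198), the ring holder at (241,174), the watch box at (248,212) and the pointer head at (220,269). The jar-shaped candidates are white (208,198), blue (178,110) and (189,298), and green (137,133). Only the white one stands on the tray and isn't blue or green. I'll measure and confirm this in a crop.

```bash
cat > h.py <<'E'
import numpy as np,cv2
def ray(d,u,v,z):
    f=192/np.tan(np.radians(d["fovy"]/2));E=d["extrinsics"]
    w=E[:3,:3]@np.array([(u-d["cx"])/f,-(v-d["cy"])/f,-1.]);o=E[:3,3]
    return o+w*(z-o[2])/w[2]
def blobs(d,mask,zp,amin=30):
    n,l,st,c=cv2.connectedComponentsWithStats(mask.astype(np.uint8))
    return [(np.round(c[i],1),st[i,4],np.round(ray(d,*c[i],zp),4)) for i in range(1,n) if st[i,4]>=amin]
def points(d):
    f=192/np.tan(np.radians(d["fovy"]/2));v,u=np.mgrid[:384,:512];z=d["z_map"]
    p=np.stack([(u-d["cx"])/f*z,-(v-d["cy"])/f*z,-z],-1);E=d["extrinsics"]
    return p@E[:3,:3].T+E[:3,3]
def measure(d):
    """axis, pointer head, jar, tab bearings (world) from the top view"""
    hsv=cv2.cvtColor(d["img"],cv2.COLOR_BGR2HSV);P=points(d)
    win=np.zeros((384,512),bool);win[115:285,155:312]=1
    H,S,V=cv2.split(hsv)
    bright=win&(V>70)&~((H>95)&(H<135)&(S>120))
    wood=bright&(S>60)&(H<35); white=bright&(S<60)&(V>140)
    m=cv2.morphologyEx(bright.astype(np.uint8),cv2.MORPH_OPEN,cv2.getStructuringElement(2,(31,31)))
    c=max(cv2.findContours(m,0,1)[0],key=cv2.contourArea);(u,v),rad=cv2.minEnclosingCircle(c)
    el=cv2.fitEllipse(c);ax=ray(d,*el[0],.032)
    return dict(axis=ax,el=el,white=blobs(d,white,.070),whitelow=blobs(d,white,.006),P=P,wood=wood)
def report(d):
    m=measure(d);ax=m["axis"];print("axis",ax.round(4),m["el"])
    for a,b in zip(m["white"],m["whitelow"]):print(a[:2],"z70",a[2],"z6",b[2],"bearing70 %.1f r %.3f | bearing6 %.1f r %.3f"%(
      *[x for q in(a[2],b[2]) for x in(np.degrees(np.arctan2(*(q-ax)[[1,0]])),np.hypot(*(q-ax)[:2]))],))
    # tabs: wood pixels cast to z=.052 outside rim
    v,u=np.nonzero(m["wood"]);q=np.array([ray(d,a,b,.052) for a,b in zip(u,v)])-ax
    rr=np.hypot(q[:,0],q[:,1]);t=np.degrees(np.arctan2(q[:,1],q[:,0]));k=(rr>.125)&(rr<.16);t=t[k]
    ph=np.degrees(np.angle(np.mean(np.exp(6j*np.radians(t)))))/6;print("tab bearings = %.1f + 60k"%ph,k.sum(),"rmax",np.percentile(rr[k],98))
E
python3 - <<'E'
import pickle;from h import *
d=pickle.load(open("top.pkl","rb"));report(d)
P=points(d)
for n,(u,v) in dict(jar=(208,198),head=(220,269),floor=(225,215),tab=(287,212),cone=(241,172),box=(248,212),tabl=(180,175),hook=(136,222),blue=(187,296)).items(): print(n,P[v,u].round(3))
cv2.imwrite("pics/crop.png",cv2.resize(d["img"][115:285,155:312],None,fx=3.5,fy=3.5,interpolation=2))
E
```

```text
axis [0.5539 0.1002 0.032 ] ((232.73814392089844, 194.7168731689453), (92.22117614746094, 93.23178100585938), 52.22223663330078)
(array([241.5, 173.8]), np.int32(254)) z70 [0.5967 0.0778 0.07  ] z6 [0.6081 0.0807 0.006 ] bearing70 -27.7 r 0.048 | bearing6 -19.8 r 0.058
(array([207.8, 197.5]), np.int32(574)) z70 [0.5433 0.1541 0.07  ] z6 [0.5512 0.162  0.006 ] bearing70 101.2 r 0.055 | bearing6 92.5 r 0.062
(array([221.7, 257.4]), np.int32(275)) z70 [0.4093 0.1224 0.07  ] z6 [0.4084 0.1282 0.006 ] bearing70 171.3 r 0.146 | bearing6 169.1 r 0.148
tab bearings = 9.7 + 60k 835 rmax 0.15671090263054338
jar [0.542 0.154 0.069]
head [0.381 0.132 0.004]
floor [0.507 0.119 0.02 ]
tab [ 0.51  -0.025  0.052]
cone [0.602 0.079 0.064]
box [0.51  0.064 0.062]
tabl [0.599 0.221 0.051]
hook [0.493 0.331 0.014]
blue [0.323 0.203 0.044]
```

View pics/crop.png

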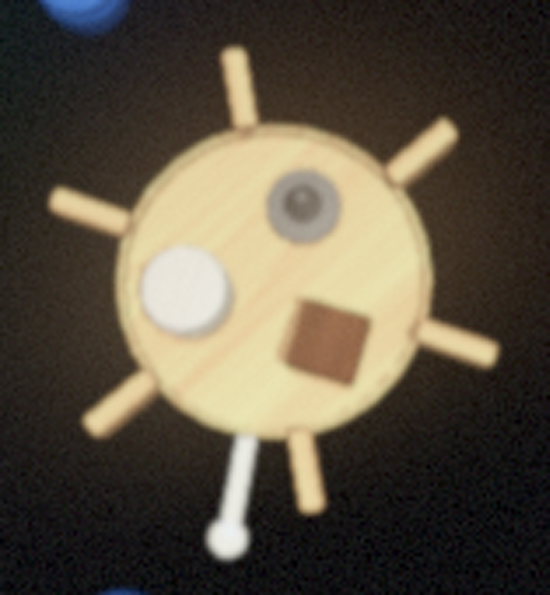

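Checks: jar lid at z 69 mm and r 55 mm, pointer head at z 4 mm and r 176 mm, tabs at z 51–52 mm and rmax 156 mm. All match the description. The jar bears 101.2° and the pointer 169.4°, so the tray must turn about +68° (anticlockwise). The crop confirms the white jar, now at bearing left. I'll push the tab at 250° on the robot's right, away from the robot. Fingers stay shut, entering at bearing 232°, r 0.14, which is about (0.468,-0.010).

Request:
arm_command(motion=[[1, 27, -29, 0, 0, 0, 0], [1, 54, -58, 0, 0, 0, 0], [1, 82, -87, 0, 0, 0, 0], [1, 109, -116, 0, 0, 0, 0], [1, 137, -145, 0, 0, 0, 0]], squeeze=5)

```text
time: 0.52
eef_pos: [0.2862, -0.4065, 0.2218]
tcp_rot: [-3.14, 0.0, 0.332]
wrist_force: [0.7, -0.0, 0.3]
width: 0.658
```

Request:
arm_command(motion=[[1, 27, -29, 0, 0, 0, 0], [1, 54, -58, 0, 0, 0, 0], [1, 82, -87, 0, 0, 0, 0], [1, 109, -116, 0, 0, 0, 0], [1, 137, -145, 0, 0, 0, 0]])

```text
time: 0.93
eef_pos: [0.3685, -0.2229, 0.222]
tcp_rot: [-3.139, 0.0, 0.332]
wrist_force: [0.3, -0.2, -0.3]
width: 0.283
```

Request:
arm_command(motion=[[1, 27, -28, 0, 0, 0, 0], [1, 54, -57, 10, 0, 0, 0], [1, 81, -85, 30, 0, 0, 0], [1, 108, -113, 50, 0, 0, 0], [1, 135, -141, 70, 0, 0, 0]])

```text
time: 1.35
eef_pos: [0.4483, -0.0486, 0.1546]
tcp_rot: [-3.14, -0.001, 0.332]
wrist_force: [0.5, -0.6, 0.6]
width: 0.0
```

```bash
cat > to.py <<'E'
import sys,numpy as np
from bench import r
from scipy.spatial.transform import Rotation as R
s=r.sense();p=s["eef_pos"];M=R.from_euler("xyz",s["tcp_rot"]).as_matrix()
print("at",p.round(4),"F",s["wrist_force"].round(1),"w",s["width"],"t",s["time"])
ax=np.array([.554,.100])
for a in sys.argv[1:]:
    b,rad,z=map(float,a.split(","));b=np.radians(b)
    t=np.array([*(ax+rad*np.array([np.cos(b),np.sin(b)])),z]);print(a,t.round(3),"shift mm",(M.T@(t-p)*1000).round(0))
E
python3 to.py 232,.14,.15 232,.14,.032
```

```text
at [ 0.4483 -0.0486  0.1546] F [ 0.5 -0.6  0.6] w 0.0004528420984831767 t 1.35
232,.14,.15 [ 0.468 -0.01   0.15 ] shift mm [ 31. -30.   5.]
232,.14,.032 [ 0.468 -0.01   0.032] shift mm [ 31. -30. 123.]
```

Request:
arm_command(motion=[[1, 16, -15, 5, 0, 0, 0], [1, 31, -30, 15, 0, 0, 0], [1, 31, -30, 45, 0, 0, 0], [1, 31, -30, 75, 0, 0, 0], [1, 31, -30, 100, 0, 0, 0]])

```text
time: 1.77
eef_pos: [0.4676, -0.0093, 0.0532]
tcp_rot: [-3.14, -0.0, 0.333]
wrist_force: [0.6, -0.3, 0.0]
width: 0.008
```

Request:
arm_command(motion=[[1, 0, 0, 12, 0, 0, 0], [1, 0, 0, 22, 0, 0, 0], [1, 0, 0, 22, 0, 0, 0]])

```text
time: 2.02
eef_pos: [0.4663, -0.0092, 0.0294]
tcp_rot: [-3.138, 0.003, 0.333]
wrist_force: [-0.6, -0.1, 0.3]
width: 0.004
```

```bash
python3 to.py 236,.138,.032 240,.138,.032 244,.138,.032 248,.138,.032 252,.138,.032
python3 -c "
from bench import r;import cv2
cv2.imwrite('pics/t1.png',cv2.resize(r.snapshot('top')['img'][100:300,140:380],None,fx=3,fy=3))"
```

```text
at [ 0.4663 -0.0092  0.0294] F [-0.6 -0.1  0.3] w 0.003555130538809732 t 2.0167
236,.138,.032 [ 0.477 -0.014  0.032] shift mm [ 8.  8. -3.]
240,.138,.032 [ 0.485 -0.02   0.032] shift mm [14. 16. -3.]
244,.138,.032 [ 0.494 -0.024  0.032] shift mm [21. 23. -3.]
248,.138,.032 [ 0.502 -0.028  0.032] shift mm [28. 30. -3.]
252,.138,.032 [ 0.511 -0.031  0.032] shift mm [35. 36. -3.]
```

View pics/t1.png

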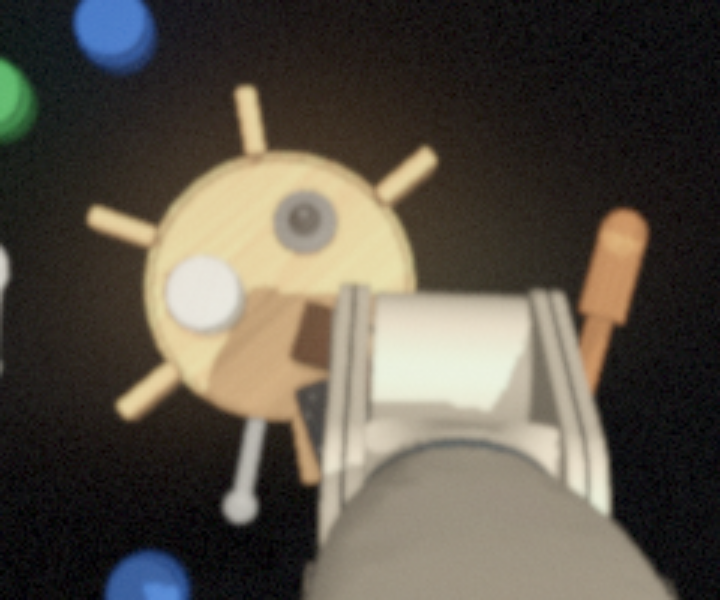

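The picture shows the fingers down between the tabs at (0.466,-0.009). The tray hasn't moved and the jar is still at crop (205,293). I'll push now in slow arcs.

Request:
arm_command(motion=[[1, 4, 4, -2, 0, 0, 0], [1, 8, 8, -2, 0, 0, 0], [1, 11, 12, -2, 0, 0, 0], [1, 14, 16, -2, 0, 0, 0], [1, 18, 20, -2, 0, 0, 0]])

```text
time: 2.48
eef_pos: [0.4913, -0.0227, 0.0331]
tcp_rot: [-3.139, 0.001, 0.333]
wrist_force: [-1.2, 1.8, 0.6]
width: 0.007
```

```bash
python3 to.py 244,.138,.032 246,.138,.032 248,.138,.032 250,.138,.032 252,.138,.032
```

```text
at [ 0.4913 -0.0227  0.0331] F [-1.2  1.8  0.6] w 0.007457141249590818 t 2.4833
244,.138,.032 [ 0.494 -0.024  0.032] shift mm [2. 2. 1.]
246,.138,.032 [ 0.498 -0.026  0.032] shift mm [5. 5. 1.]
248,.138,.032 [ 0.502 -0.028  0.032] shift mm [9. 9. 1.]
250,.138,.032 [ 0.507 -0.03   0.032] shift mm [12. 12.  1.]
252,.138,.032 [ 0.511 -0.031  0.032] shift mm [16. 15.  1.]
```

Run:
```python
import numpy as np
y=.333;M=np.array([[np.cos(y),np.sin(y)],[np.sin(y),-np.cos(y)]])
f=lambda b:138*np.array([np.cos(np.radians(b)),np.sin(np.radians(b))])
print((M.T@(np.array([-62.7,-122.7])-0)).round(1))
p=np.array([-62.7,-122.7])
for s in range(243,303,12):
    p=p if s==243 else f(s);print(s,[(M.T@(f(s+k*2.4)-p)).round(0).tolist() for k in range(1,6)])
```

```text
[-99.4  95.5]
243 [[4.0, 4.0], [8.0, 8.0], [13.0, 12.0], [17.0, 15.0], [22.0, 19.0]]
255 [[5.0, 3.0], [10.0, 6.0], [15.0, 9.0], [20.0, 11.0], [25.0, 14.0]]
267 [[5.0, 2.0], [11.0, 4.0], [16.0, 5.0], [22.0, 7.0], [28.0, 8.0]]
279 [[6.0, 1.0], [11.0, 2.0], [17.0, 2.0], [23.0, 2.0], [29.0, 2.0]]
291 [[6.0, -0.0], [12.0, -1.0], [17.0, -2.0], [23.0, -3.0], [29.0, -4.0]]
```

Request:
arm_command(motion=[[1, 4, 4, 1, 0, 0, 0], [1, 8, 8, 1, 0, 0, 0], [1, 13, 12, 1, 0, 0, 0], [1, 17, 15, 1, 0, 0, 0], [1, 22, 19, 1, 0, 0, 0]])

```text
time: 2.9
eef_pos: [0.5186, -0.0336, 0.0319]
tcp_rot: [-3.139, 0.001, 0.333]
wrist_force: [0.2, 1.0, -0.5]
width: 0.006
```

Request:
arm_command(motion=[[1, 5, 3, 0, 0, 0, 0], [1, 10, 6, 0, 0, 0, 0], [1, 15, 9, 0, 0, 0, 0], [1, 20, 11, 0, 0, 0, 0], [1, 25, 14, 0, 0, 0, 0]])

```text
time: 3.32
eef_pos: [0.5472, -0.0386, 0.0317]
tcp_rot: [-3.139, 0.001, 0.333]
wrist_force: [-0.5, 0.6, 0.4]
width: 0.005
```

```bash
python3 to.py 267,.138,.032  269.5,.138,.032 272,.138,.032 274.5,.138,.032 277,.138,.032 279,.138,.032
python3 -c "
from bench import r;import cv2
from h import report
d=r.snapshot('top');report(d)
cv2.imwrite('pics/t2.png',cv2.resize(d['img'][100:300,140:380],None,fx=3,fy=3))"
```

```text
at [ 0.5472 -0.0386  0.0317] F [-0.5  0.6  0.4] w 0.004963114726965487 t 3.3167
267,.138,.032 [ 0.547 -0.038  0.032] shift mm [-0. -1. -0.]
269.5,.138,.032 [ 0.553 -0.038  0.032] shift mm [ 6.  1. -0.]
272,.138,.032 [ 0.559 -0.038  0.032] shift mm [11.  3. -0.]
274.5,.138,.032 [ 0.565 -0.038  0.032] shift mm [17.  5. -0.]
277,.138,.032 [ 0.571 -0.037  0.032] shift mm [23.  6. -0.]
279,.138,.032 [ 0.576 -0.036  0.032] shift mm [28.  7. -0.]
axis [0.5264 0.0369 0.032 ] ((259.91729736328125, 206.1577911376953), (120.95620727539062, 150.16978454589844), 138.0753631591797)
(array([287.2, 177.8]), np.int32(2577)) z70 [ 0.5863 -0.0254  0.07  ] z6 [ 0.597  -0.0293  0.006 ] bearing70 -46.1 r 0.086 | bearing6 -43.1 r 0.097
(array([226.9, 170.1]), np.int32(111)) z70 [0.6053 0.111  0.07  ] z6 [0.6173 0.116  0.006 ] bearing70 43.2 r 0.108 | bearing6 41.0 r 0.121
(array([211.7, 207.4]), np.int32(574)) z70 [0.5208 0.145  0.07  ] z6 [0.5272 0.1523 0.006 ] bearing70 93.0 r 0.108 | bearing6 89.6 r 0.115
(array([291.6, 246.1]), np.int32(3260)) z70 [ 0.4328 -0.0328  0.07  ] z6 [ 0.4335 -0.0372  0.006 ] bearing70 -143.3 r 0.117 | bearing6 -141.4 r 0.119
(array([221.6, 257.8]), np.int32(206)) z70 [0.4084 0.1226 0.07  ] z6 [0.4075 0.1285 0.006 ] bearing70 144.0 r 0.146 | bearing6 142.4 r 0.150
tab bearings = 0.8 + 60k 1623 rmax 0.1589951038231991
```

View pics/t2.png

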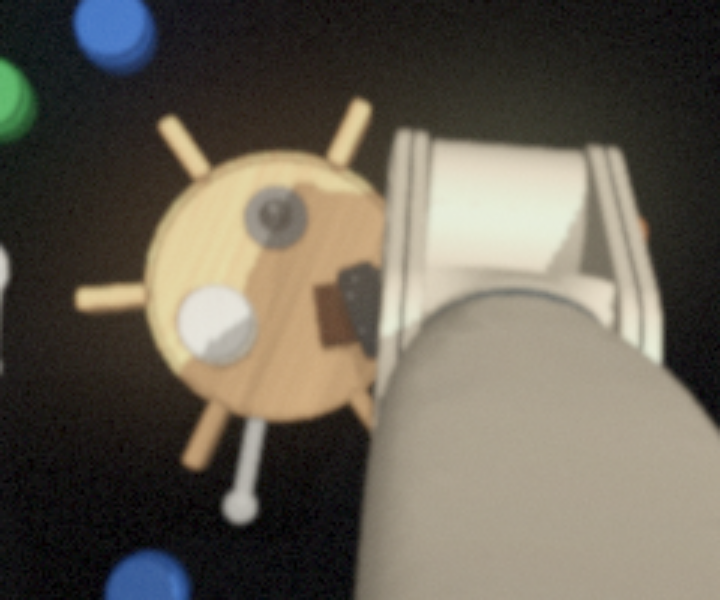

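The tray has turned about 25°: the jar is at crop (216,325), bearing 126°, and everything is still standing. 43° to go, so I'll push on.

Request:
arm_command(motion=[[1, 6, 1, 0, 0, 0, 0], [1, 11, 3, 0, 0, 0, 0], [1, 17, 5, 0, 0, 0, 0], [1, 23, 6, 0, 0, 0, 0], [1, 28, 7, 0, 0, 0, 0]])

```text
time: 3.78
eef_pos: [0.5783, -0.0362, 0.032]
tcp_rot: [-3.14, -0.001, 0.333]
wrist_force: [-0.7, 0.4, 0.3]
width: 0.005
```

Request:
arm_command(motion=[[1, 6, 1, 0, 0, 0, 0], [1, 11, 2, 0, 0, 0, 0], [1, 17, 2, 0, 0, 0, 0], [1, 23, 2, 0, 0, 0, 0], [1, 29, 2, 0, 0, 0, 0]])

```text
time: 4.2
eef_pos: [0.6068, -0.0284, 0.032]
tcp_rot: [-3.14, -0.0, 0.333]
wrist_force: [-1.2, -0.3, -0.3]
width: 0.009
```

```bash
sed -i 's/ax=ray(d,\*el\[0\],.032)/ax=np.array([.554,.1,.032])/' h.py
cat > jar.py <<'E'
from bench import r;import cv2
from h import *
d=r.snapshot('top');m=measure(d);ax=m["axis"]
for c,a,q in m["white"]:
    if np.hypot(*(q-ax)[:2])<.08:print(c,a,q,"bearing",np.degrees(np.arctan2(*(q-ax)[[1,0]])).round(1),np.hypot(*(q-ax)[:2]))
E
python3 jar.py; python3 to.py 293,.138,.032 295,.138,.032 297,.138,.032  299,.138,.032 301,.138,.032 303,.138,.032
```

```text
[219.8 214.9] 535 [0.5038 0.1267 0.07  ] bearing 152.0 0.05685886034735486
at [ 0.6082 -0.0282  0.0322] F [0.4 0.8 0.6] w 0.003960604166949855 t 4.25
293,.138,.032 [ 0.608 -0.027  0.032] shift mm [ 0. -1.  0.]
295,.138,.032 [ 0.612 -0.025  0.032] shift mm [ 5. -2.  0.]
297,.138,.032 [ 0.617 -0.023  0.032] shift mm [10. -2.  0.]
299,.138,.032 [ 0.621 -0.021  0.032] shift mm [14. -3.  0.]
301,.138,.032 [ 0.625 -0.018  0.032] shift mm [19. -4.  0.]
303,.138,.032 [ 0.629 -0.016  0.032] shift mm [24. -5.  0.]
```

Request:
arm_command(motion=[[1, 5, -2, 0, 0, 0, 0], [1, 10, -2, 0, 0, 0, 0], [1, 14, -3, 0, 0, 0, 0], [1, 19, -4, 0, 0, 0, 0], [1, 24, -5, 0, 0, 0, 0]])

```text
time: 4.67
eef_pos: [0.6295, -0.0153, 0.0322]
tcp_rot: [-3.14, -0.002, 0.333]
wrist_force: [-1.4, -0.5, -0.3]
width: 0.007
```

```bash
python3 jar.py; python3 to.py  303,.138,.032 304.5,.138,.032 306,.138,.032 307,.138,.032 308,.138,.032 309,.138,.032 310,.138,.032
```

```text
[224.3 216.8] 536 [0.4993 0.1166 0.07  ] bearing 163.1 0.05716336239235759
at [ 0.6306 -0.0149  0.0324] F [ 0.7 -0.1  0.6] w 0.008520548250763458 t 4.7167
303,.138,.032 [ 0.629 -0.016  0.032] shift mm [-2.  0.  0.]
304.5,.138,.032 [ 0.632 -0.014  0.032] shift mm [ 2. -1.  0.]
306,.138,.032 [ 0.635 -0.012  0.032] shift mm [ 5. -2.  0.]
307,.138,.032 [ 0.637 -0.01   0.032] shift mm [ 8. -2.  0.]
308,.138,.032 [ 0.639 -0.009  0.032] shift mm [10. -3.  0.]
309,.138,.032 [ 0.641 -0.007  0.032] shift mm [12. -4.  0.]
310,.138,.032 [ 0.643 -0.006  0.032] shift mm [14. -5.  0.]
```

Request:
arm_command(motion=[[1, 3, -1, 0, 0, 0, 0], [1, 5, -2, 0, 0, 0, 0], [1, 8, -2, 0, 0, 0, 0], [1, 10, -3, 0, 0, 0, 0], [1, 10, -3, 0, 0, 0, 0]])

```text
time: 5.13
eef_pos: [0.6396, -0.0086, 0.0325]
tcp_rot: [-3.141, -0.004, 0.333]
wrist_force: [-0.6, 0.9, 0.3]
width: 0.005
```

```bash
cat > fine.py <<'E'
import sys
from bench import r
from h import *
d=r.snapshot('top');P=points(d);hsv=cv2.cvtColor(d['img'],cv2.COLOR_BGR2HSV);H,S,V=cv2.split(hsv)
# pointer head: low grey blob near r=.175
u,v=np.meshgrid(np.arange(512),np.arange(384))
f=192/np.tan(np.radians(d["fovy"]/2))
def near(z,c,rad,mask):
    Q=np.array([ray(d,a,b,z) for a,b in zip(u[mask],v[mask])]);k=np.hypot(*(Q[:,:2]-c).T)<rad;return Q[k,:2]
win=np.zeros_like(V,bool);win[115:285,155:312]=1
ax=np.array([.554,.1])
# jar by lid height and low saturation
jm=win&(S<75)&(V>60)&(P[...,2]>.055)&(P[...,2]<.08)
n,l,st,c=cv2.connectedComponentsWithStats(jm.astype(np.uint8))
for i in range(1,n):
    q=ray(d,*c[i],.07)[:2]
    if st[i,4]>200 and np.hypot(*(q-ax))<.08:
        cn=max(cv2.findContours((l==i).astype(np.uint8),0,1)[0],key=cv2.contourArea);e=cv2.minEnclosingCircle(cn)
        for nm,p in(("centroid",c[i]),("circle",e[0])):
            q=ray(d,*p,.07)[:2];w=q-ax;print("jar",nm,np.round(p,1),st[i,4],"radius mm",round(e[1]*1000*.976/f,1),q.round(4),"bearing",np.degrees(np.arctan2(w[1],w[0])).round(2),"r",np.hypot(*w).round(4))
pm=win&(S<75)&(V>60)&(v>235)
q=near(.006,ax,.2,pm);q=q[np.hypot(*(q-ax).T)>.12]
w=q-ax;rr=np.hypot(*w.T);b=np.degrees(np.arctan2(w[:,1],w[:,0]))
print("pointer shaft bearing",np.median(b[rr<.16]).round(2),"head",q[rr>.165].mean(0).round(4),np.mean(b[rr>.165]).round(2),"rmax",rr.max().round(3))
wd=q[rr<.162];vx=cv2.fitLine(wd.astype(np.float32),2,0,.01,.01).ravel();print("shaft line dir",np.degrees(np.arctan2(vx[1],vx[0])).round(1),"axis offset mm",(1000*np.cross(vx[:2],ax-vx[2:])).round(1))
if len(sys.argv)>1: cv2.imwrite(sys.argv[1],cv2.resize(d['img'][110:290,150:330],None,fx=3.3,fy=3.3,interpolation=2))
E
python3 fine.py; python3 to.py 298,.139,.032 298,.16,.032 298,.16,.2
```

```text
jar centroid [225.5 217.3] 473 radius mm 28.4 [0.4983 0.114 ] bearing 165.94 r 0.0575
jar circle [225.9 217.6] 473 radius mm 28.4 [0.4974 0.1131] bearing 166.99 r 0.0581
pointer shaft bearing -149.69 head [0.3948 0.0773] -22.13 rmax 0.2
shaft line dir -75.7 axis offset mm 135.6
at [ 0.6394 -0.0087  0.0325] F [0.6 0.7 0.3] w 0.006885708468423587 t 5.1833
298,.139,.032 [ 0.619 -0.023  0.032] shift mm [-24.   7.   0.]
298,.16,.032 [ 0.629 -0.041  0.032] shift mm [-20.  27.   0.]
298,.16,.2 [ 0.629 -0.041  0.2  ] shift mm [ -20.   27. -168.]fine.py:25: DeprecationWarning: Arrays of 2-dimensional vectors are deprecated. Use arrays of 3-dimensional vectors instead. (deprecated in NumPy 2.0)
  wd=q[rr<.162];vx=cv2.fitLine(wd.astype(np.float32),2,0,.01,.01).ravel();print("shaft line dir",np.degrees(np.arctan2(vx[1],vx[0])).round(1),"axis offset mm",(1000*np.cross(vx[:2],ax-vx[2:])).round(1))
```

I'll back off, lift and move aside to measure unobstructed.

Request:
arm_command(motion=[[1, -6, 3, 0, 0, 0, 0], [1, -13, 6, 0, 0, 0, 0], [1, -20, 8, 0, 0, 0, 0], [1, -20, 8, -30, 0, 0, 0], [1, -20, 8, -60, 0, 0, 0]])

```text
time: 5.6
eef_pos: [0.62, -0.0237, 0.0911]
tcp_rot: [-3.139, 0.001, 0.332]
wrist_force: [0.4, -0.6, 1.0]
width: 0.003
```

Request:
arm_command(motion=[[1, -10, 20, -30, 0, 0, 0], [1, -25, 50, -40, 0, 0, 0], [1, -40, 80, -50, 0, 0, 0], [1, -60, 110, -50, 0, 0, 0], [1, -80, 140, -50, 0, 0, 0]])

```text
time: 6.02
eef_pos: [0.5895, -0.1841, 0.1419]
tcp_rot: [-3.14, -0.0, 0.333]
wrist_force: [-0.4, -0.7, -0.5]
width: 0.005
```

Request:
arm_command(motion=[[1, -20, 30, 0, 0, 0, 0], [1, -40, 60, 0, 0, 0, 0], [1, -60, 90, 0, 0, 0, 0], [1, -80, 120, 0, 0, 0, 0], [1, -80, 120, 0, 0, 0, 0]])

```text
time: 6.43
eef_pos: [0.5507, -0.3295, 0.1419]
tcp_rot: [3.141, -0.0, 0.328]
wrist_force: [0.1, 0.1, -0.7]
width: 0.006
```

```bash
sed -i 's/pm=win&(S<75)&(V>60)&(v>235)/pm=win\&(S<75)\&(V>60)\&(v>235)\&(u<240)/' fine.py; python3 -W ignore fine.py pics/t3.png
```

```text
jar centroid [226.1 217.2] 489 radius mm 29.0 [0.4983 0.1127] bearing 167.13 r 0.0571
jar circle [226.1 217.6] 489 radius mm 29.0 [0.4976 0.1126] bearing 167.37 r 0.0578
pointer shaft bearing 168.76 head [0.3814 0.1337] 168.95 rmax 0.188
shaft line dir 60.8 axis offset mm -134.2
```

View pics/t3.png

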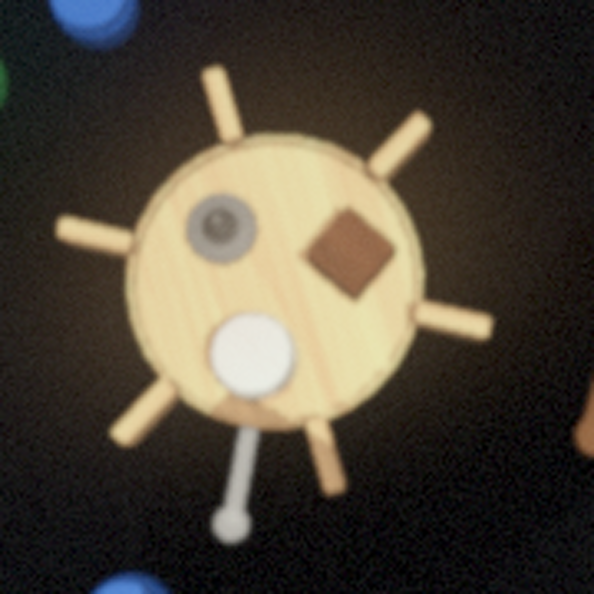

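The view is unobstructed and all three items are standing, with the jar at crop (252,353) and the pointer head at (231,524). The jar reads about 1.7° short, so I'll refine the axis estimate before a small correction.

```bash
cat > ax.py <<'E'
from bench import r
from h import *
from scipy.optimize import least_squares
d=r.snapshot('top');hsv=cv2.cvtColor(d['img'],cv2.COLOR_BGR2HSV);H,S,V=cv2.split(hsv)
v,u=np.mgrid[:384,:512];win=(v>115)&(v<285)&(u>155)&(u<312)
notblue=~((H>95)&(H<135)&(S>100))
def cast(mask,z):return np.array([ray(d,a,b,z)[:2] for a,b in zip(u[mask],v[mask])])
a0=np.array([.554,.1])
wood=win&(V>80)&(S>50)&(H<35)
Q=cast(wood,.052);w=Q-a0;rr=np.hypot(*w.T);b=np.degrees(np.arctan2(w[:,1],w[:,0]));k=(rr>.118)&(rr<.17);ph=np.degrees(np.angle(np.mean(np.exp(6j*np.radians(b[k])))))/6
# axis + phase from tab pixels: perpendicular offset from each tab's radial line
lab=np.round((b[k]-ph)/60).astype(int)%6
C=np.array([Q[k][lab==i].mean(0) for i in range(6)])
s=least_squares(lambda p:np.concatenate([(lambda t:(C[i]-p[:2])[0]*-np.sin(t)+(C[i]-p[:2])[1]*np.cos(t))(np.radians(p[2]+60*i))[None] for i in range(6)]),[*a0,ph],x_scale=[.01,.01,5])
print("tabs axis",s.x.round(4),"res mm",(s.fun*1e3).round(1),"count",np.bincount(lab))
print("tab centroid mean",C.mean(0).round(4))
# rim circle: outer boundary of the wood at z .032, away from tabs & pointer
br=(win&(V>80)&notblue).astype(np.uint8)
br=cv2.morphologyEx(br,2,cv2.getStructuringElement(2,(31,31)))
cn=max(cv2.findContours(br,0,1)[0],key=cv2.contourArea)[:,0]
R=np.array([ray(d,*p,.032)[:2] for p in cn])
cs=least_squares(lambda p:np.hypot(*(R-p[:2]).T)-p[2],[*a0,.105],loss="soft_l1",f_scale=.001);print("rim axis",cs.x.round(4))
# shaft and head
pm=win&(S<75)&(V>60)&(v>242)&(u<240)
q=cast(pm,.006);ra=np.hypot(*(q-a0).T);sh=q[(ra>.115)&(ra<.158)];hd=q[(ra>.158)&(ra<.19)]
rc=(hd.min(0)+hd.max(0))/2;print("head",hd.mean(0).round(4),"box mid",rc.round(4),len(hd),len(sh))
vx=cv2.fitLine(sh.astype(np.float32),2,0,.01,.01).ravel();print("shaft dir",(np.degrees(np.arctan2(vx[1],vx[0]))%180).round(1),"centre",vx[2:])
jm=win&(S<60)&(V>150)&(u<250)&(v>190)&(v<235)
cj=max(cv2.findContours(jm.astype(np.uint8),0,1)[0],key=cv2.contourArea);m=cv2.moments(cj);jc=ray(d,m["m10"]/m["m00"],m["m01"]/m["m00"],.07)[:2]
print("jar",jc.round(4),cv2.contourArea(cj))
for A in(a0,s.x[:2],cs.x[:2]):
    g=lambda p:np.degrees(np.arctan2(*(p-A)[::-1])).round(2)
    print(A.round(4),"jar",g(jc),np.hypot(*(jc-A)).round(4),"head",g(hd.mean(0)),np.hypot(*(hd.mean(0)-A)).round(4),"shaft",g(vx[2:]))
E
python3 ax.py
```

```text
tabs axis [ 0.5535  0.0995 16.1062] res mm [ 0.1 -0.2  0.2 -0.1  0.   0. ] count [148 159 172 134 164 165]
tab centroid mean [0.5538 0.0998]
rim axis [0.5551 0.1004 0.1077]
head [0.384  0.1332] box mid [0.3848 0.1335] 135 148
shaft dir 168.5 centre [0.42076358 0.12607154]
jar [0.4986 0.112 ] 538.5
[0.554 0.1  ] jar 167.82 0.0567 head 168.97 0.1732 shaft 168.93
[0.5535 0.0995] jar 167.22 0.0562 head 168.77 0.1728 shaft 168.68
[0.5551 0.1004] jar 168.44 0.0577 head 169.16 0.1743 shaft 169.18
```

Tab, rim and shaft fits agree: the jar is 1–1.6° short. I'll do one nudge of 1.5°, about 3.7 mm past the last contact point at (0.6395,-0.0087).

Request:
arm_command(motion=[[1, 20, -30, 0, 0, 0, 0], [1, 40, -60, 0, 0, 0, 0], [1, 60, -90, 0, 0, 0, 0], [1, 80, -120, 0, 0, 0, 0], [1, 100, -150, 0, 0, 0, 0]])

```text
time: 6.95
eef_pos: [0.5974, -0.1474, 0.1418]
tcp_rot: [-3.139, 0.0, 0.33]
wrist_force: [0.0, -0.5, 0.0]
width: 0.006
```

```bash
sed -i 's/^ax=.*/ax=np.array([.5537,.0998])/' to.py;python3 to.py 298,.14,.09 298,.14,.032
```

```text
at [ 0.5974 -0.1474  0.1418] F [ 0.  -0.5  0. ] w 0.005679647818483609 t 6.95
298,.14,.09 [ 0.619 -0.024  0.09 ] shift mm [  61. -110.   52.]
298,.14,.032 [ 0.619 -0.024  0.032] shift mm [  61. -110.  110.]
```

Request:
arm_command(motion=[[1, 15, -30, 0, 0, 0, 0], [1, 30, -60, 0, 0, 0, 0], [1, 45, -85, 10, 0, 0, 0], [1, 61, -110, 25, 0, 0, 0], [1, 61, -110, 50, 0, 0, 0]])

```text
time: 7.37
eef_pos: [0.6214, -0.0173, 0.0939]
tcp_rot: [-3.14, -0.005, 0.336]
wrist_force: [0.8, -0.5, 0.3]
width: 0.008
```

Request:
arm_command(motion=[[1, 0, 0, 20, 0, 0, 0], [1, 0, 0, 40, 0, 0, 0], [1, 0, 0, 58, 0, 0, 0], [1, 0, 0, 58, 0, 0, 0]])

```text
time: 7.7
eef_pos: [0.6183, -0.0152, 0.0326]
tcp_rot: [-3.137, 0.001, 0.338]
wrist_force: [-0.7, -0.7, -0.1]
width: 0.005
```

Run:
```python
from bench import r;import numpy as np
from scipy.spatial.transform import Rotation as R
s=r.sense();p=s["eef_pos"];M=R.from_euler("xyz",s["tcp_rot"]).as_matrix();print(p,s["wrist_force"])
for t in([.6395,-.0087,.0325],[.6425,-.0064,.0325]):print((M.T@(np.array(t)-p)*1000).round(1))
```

```text
[ 0.6183289  -0.01521809  0.03255126] [-0.68993127 -0.73172928 -0.05984597]
[22.1  0.9  0. ]
[25.7 -0.3  0. ]
```

Request:
arm_command(motion=[[1, 8, 1, 0, 0, 0, 0], [1, 15, 1, 0, 0, 0, 0], [1, 20, 1, 0, 0, 0, 0], [1, 24, 0, 0, 0, 0, 0], [1, 26, 0, 0, 0, 0, 0]])

```text
time: 8.12
eef_pos: [0.6442, -0.0062, 0.0336]
tcp_rot: [-3.138, -0.001, 0.338]
wrist_force: [-0.6, -0.5, -0.5]
width: 0.003
```

Request:
arm_command(motion=[[1, -6, 1, 0, 0, 0, 0], [1, -12, 3, 0, 0, 0, 0], [1, -20, 6, 0, 0, 0, 0], [1, -20, 6, -30, 0, 0, 0], [1, -20, 6, -60, 0, 0, 0]])

```text
time: 8.53
eef_pos: [0.6241, -0.0197, 0.0922]
tcp_rot: [-3.136, 0.005, 0.337]
wrist_force: [1.5, 0.2, 0.0]
width: 0.004
```

Request:
arm_command(motion=[[1, -10, 20, -30, 0, 0, 0], [1, -25, 50, -40, 0, 0, 0], [1, -40, 80, -50, 0, 0, 0], [1, -60, 110, -50, 0, 0, 0], [1, -80, 140, -50, 0, 0, 0]])

```text
time: 8.95
eef_pos: [0.5943, -0.1804, 0.1428]
tcp_rot: [-3.137, 0.003, 0.337]
wrist_force: [0.3, -0.1, -0.7]
width: 0.004
```

Request:
arm_command(motion=[[1, -20, 30, 0, 0, 0, 0], [1, -40, 60, 0, 0, 0, 0], [1, -60, 90, 0, 0, 0, 0], [1, -80, 120, 0, 0, 0, 0], [1, -80, 120, 0, 0, 0, 0]])

```text
time: 9.37
eef_pos: [0.5559, -0.326, 0.1427]
tcp_rot: [-3.138, 0.004, 0.332]
wrist_force: [-0.3, 0.1, -1.1]
width: 0.005
```

```bash
python3 ax.py; python3 -c "
from bench import r;import cv2
cv2.imwrite('pics/t4.png',cv2.resize(r.snapshot('top')['img'][90:310,100:380],None,fx=2.7,fy=2.7,interpolation=2))"
```

```text
tabs axis [ 0.5533  0.0995 18.1487] res mm [ 0.1 -0.2  0.1 -0.1  0.1 -0.1] count [146 164 170 136 163 165]
tab centroid mean [0.5538 0.0998]
rim axis [0.5552 0.1002 0.1077]
head [0.3841 0.1332] box mid [0.3848 0.1335] 138 146
shaft dir 168.9 centre [0.42063242 0.12609929]
jar [0.4984 0.1101] 537.5
[0.554 0.1  ] jar 169.67 0.0565 head 168.94 0.1732 shaft 168.93
[0.5533 0.0995] jar 169.08 0.056 head 168.75 0.1726 shaft 168.68
[0.5552 0.1002] jar 170.06 0.0577 head 169.07 0.1743 shaft 169.1
```

View pics/t4.png

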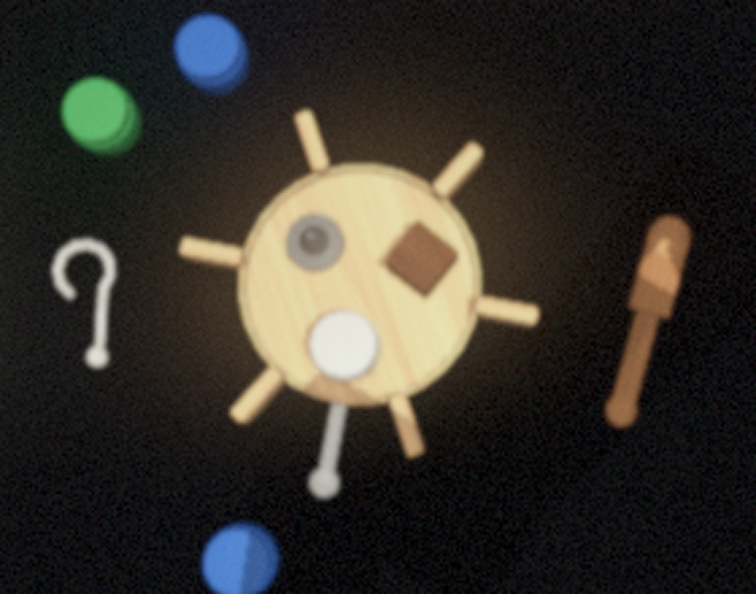

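The jar at crop (343,345) now lines up with the pointer head at (324,484), within about 0.3–1°. The ring holder (315,242) and watch box (421,258) are standing, the hook and shoe horn are where they lay, and the arm is clear.

```bash
python3 -c "
from bench import r
print(r.sense()['qvel'].round(3));print(r.finish_job())"
```

```text
[ 0.047 -0.003  0.011  0.006  0.003  0.008]
the job is handed in; nothing more can be done
None
```

I turned the tray about 68° anticlockwise with the shut fingertips on one thumb tab. After backing off to look, I nudged it about 2° more, then drew clear and handed the job in at about 9.5 s.

**Alignment:** the last check puts the jar at 169.1–170.1° and the pointer at 168.7–169.2°. They agree to about 0.3–1°, depending on which estimate of the turning axis is used; the tab and rim fits differ by about 2 mm.

**Other items:** the jar, ring holder and watch box are still standing on the tray. In the last picture the shoe horn and hanger hook look to be where they lay, judged by eye only. The wrist force readings stayed within about 2 N.

**Not fully settled:** the arm was still moving very slightly when I handed in (0.05 rad/s at joint 1), about 0.4 m clear of the turntable.

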